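# Hang the peg board under the upper board of the counter rack

## Task

The counter rack is missing its lower tier: lift the small board with the peg up and off the low stand, and hang it by both of its hooks on the wire loop under the wide board of the tall stand, peg facing front. Do not unhook the wide board or drop the small one on the way, leave both hanging still, one below the other, and do not knock the cups or the bell about.

Things in the scene. Friction and masses are not known exactly. Their poses are not given: they have to be found in the camera images.
- tall_stand: Fixed steel stand that carries the wide board; it may stand left or right of the low one. Origin: on the counter under the middle of its rail. Base plate 70 x 260 x 12 mm. Its -x is the front (robot side), y runs along the rail, z up. Upright posts 8 mm thick at y = +-115 mm; a level round rail, 8 mm thick, joins their tops: centre line at x = 0, z = 340 mm.
- low_stand: Fixed steel stand, lower and narrower, on which the peg board hangs at the start. Origin: on the counter under the middle of its rail; base plate 70 x 220 x 12 mm; -x is the front, y along the rail, z up. Posts 8 mm thick at y = +-95 mm; level rail 8 mm thick, centre line at x = 0, z = 190 mm.
- upper_board: Loose wide wooden board (12 x 170 x 40 mm, 0.45 kg) hanging by two wire hooks from the tall stand's rail; it can swing. Origin: on the rail's centre line, midway between its hooks; -x front, z up. The wood reaches from z = -35 to -75 mm. Below it a wire loop 8 mm thick: uprights at y = +-75 mm, level bar at x = 0, z = -150 mm, so the window over the bar is 71 mm high, 142 mm wide.
- loop_bar (a point): Middle of the level bar of the wire loop under the wide board, on the bar's centre line (bar 8 mm thick); x to the back, y along the bar, z up. The peg board's hooks go over this bar from the front, through the window above it.
- peg_board: Loose small wooden board (14 x 110 x 50 mm, about 0.15 kg), two wire hooks on top, a square peg in front. Origin: midway between the hooks, on the centre line of the bar it hangs on when seated; -x is the front (peg side), y from hook to hook, z up. The wood reaches from x = -3 to +11 and z = -60 to -110 mm. It may hang tilted a few degrees.
- peg_grip (a point): Where to grip the peg board: on the axis of its square wooden peg (22 x 22 mm across, sticking 73 mm straight out of the board's front). At x = -53, y = 0, z = -85 mm in the peg board's frame; the peg ends 23 mm farther out. Axes as the peg board's.
- hook_left (a point): Seat of the peg board's left hook, seen from the front: the point where the bar's centre line lies when hung; at y = +32 mm of the peg board. Hook: upside-down U of 6 mm wire, open downward, 38 mm wide inside in x, its shank in front of the bar, its tip behind. Top of the wire at +10 mm, tip's lowest point at -22 mm: raise the board 30 to 52 mm from seated to pass an 8 mm bar.
- hook_right (a point): Seat of the right hook, of the same shape, at y = -32 mm in the peg board's frame.
- cup_a: White espresso cup 59 x 83 x 52 mm (bystander) between the stands, at the back; origin under it, on the counter.
- cup_b: A second such cup (bystander), at the left; origin under it.
- bell: Counter bell 85 mm across, 60 mm high (bystander), at the right front; origin under it. Behind and to its right stand three fixed tiers of pastries, up to about 0.35 m high: rise above them before crossing from the right. A raised shelf 0.11 m high begins close behind the right-hand stand.

How it is judged:
On the way:
1. the peg board is lifted off the low stand: both hooks clear of its rail (contact force between peg_board and low_stand below 0.01 N and distance of peg_board from where it was at the start of the episode above 0.05 m and height (world z) of peg_board above 0.2 m), for 0.2 s.
At the end, for the whole second after the job is handed in: Both hooks of the peg board are over the bar of the wire loop (seats within 18 mm front to back, -10 to +12 mm in height, between the uprights) and carry it, the peg faces front, the wide board still hangs on the rail of the tall stand, and both boards are at rest (x of hook_left in the frame of loop_bar between -0.018 and 0.018 m and z of hook_left in the frame of loop_bar between -0.01 and 0.012 m and y of hook_left in the frame of loop_bar between -0.072 and 0.072 m and x of hook_right in the frame of loop_bar between -0.018 and 0.018 m and z of hook_right in the frame of loop_bar between -0.01 and 0.012 m and y of hook_right in the frame of loop_bar between -0.072 and 0.072 m and x of upper_board in the frame of tall_stand between -0.018 and 0.018 m and z of upper_board in the frame of tall_stand between 0.33 and 0.352 m and x of peg_grip in the frame of loop_bar below -0.03 m and contact force between peg_board and upper_board above 0.8 N and linear speed of each of peg_board, upper_board below 0.05 m/s and angular speed of peg_board below 0.5 rad/s); the robot touches nothing.
It fails at once if the wide board is lifted or knocked off its rail (z of upper_board in the frame of tall_stand below 0.32 m or z of upper_board in the frame of tall_stand above 0.366 m).
It fails at once if the peg board is dropped on the counter (height (world z) of peg_grip below 0.055 m).
It fails at once if a cup or the bell is moved by more than 4 cm (distance of any of cup_a, cup_b, bell from where it was at the start of the episode above 0.04 m).
It also fails if it takes over 58 s, if anything falls off the work surface, if the arm or the gripper's body presses on something with over 40 N, if the wrist force passes 120 N, or if a joint passes its speed limit or range.

## Robot

A 6-joint arm with a two-finger parallel gripper is mounted at the origin on a cart in front of the work surface, level with it; the furniture and walls round the work are solid. World frame = base frame: x ahead of the robot, y to its left, z up, the work surface at z = 0. Lengths are in m, angles in rad, forces in N, time in s.
With the tool pointing down it reaches from about 0.225 to 0.875 m from the base axis. Payload 3.4 kg.
Tool frame: the origin (TCP) lies at the very end of the fingers, on their centre line; the grasp point (between the pads) lies 19 mm behind it; z points along the fingers, y is the line along which they close (so a half turn about z gives the same grasp; the last joint's range is limited). The gripper opens to 85 mm and grips with 20 to 120 N. Pads are 22 mm wide; open, the fingers measure 114 mm over their backs; the gripper's body (76 mm by 85 mm) begins 54 mm behind the grasp point. The pads swing forward as they close: fully open they stand 13 mm farther back than shut.
Start: joints at [-1.351, 0.276, 1.505, -0, 1.361, -0.121], TCP at [0.192, -0.542, 0.231] pointing down, gripper open.
Joint ranges: [-2.89, 2.89], [-0.75, 2.08], [0.22, 2.7], [-1.18, 4.32], [0.11, 2.71], [-2.7, 2.7]. Speed limits (rad/s): [2.57, 2.57, 3.14, 3.14, 3.14, 3.14].

## Interface

Orientations are given as a unit quaternion [w, x, y, z].
In Python, from rig import get_state, optics, sign_off gives the robot as it stands.
- The arm moves only by the tool send_rows, never from a script. Its argument "increments" is a list of rows, each an object with "gripper": the gripper's target within -1 to 1 (shut at 1, half-way at 0, fully open at -1); "linear": the shift along the world's x, y, z in m, a list of three; "delta_rot": the turn, a rotation vector about the world's x, y, z in rad, a list of three. In form: [{"gripper": gripper, "linear": [dx, dy, dz], "delta_rot": [rx, ry, rz]}, ...]. A call has 1 to 8 rows; each row is the pose to reach, as a shift and turn from the pose commanded when the call began; what a row does not reach only later rows make up. A row lasts 1/10 s, in which the tool goes at most 50 mm and 8.59 degrees, less where a joint would pass 70% of its speed; a pose out of reach is approached as far as the arm can. A call with a gripper value outside its range is refused whole. The fingers move at their own pace and stop on an object; "newtons" is the grip in N (left out, the last holds). Time passes only in rows, so rows that repeat a pose let the fingers close. It gives the time, the measured TCP pose, the force, the opening and the grip force at its end, in the units of the state.
- get_state(): the state, without advancing time (a new reading comes with each control period).
- optics.get_image(name): name is "side" or "top" or "wrist"; returns a dict with "pixels" (480x640x3 uint8, blue, green, red), "K" (3x3 intrinsics, pixels), "rvec" (rotation vector, rad) and "tvec" (3), from world to camera coordinates, as OpenCV has them; the wrist camera has in their place "T_tool_cam" (4x4, takes a point from camera to tool coordinates, whose origin is the TCP and whose axes are the flange's). Camera axes: x right, y down, z forward; pixel columns grow to the right and rows downward; lengths in m; the calibration is good to about 2 mm. The wrist camera is an equidistant fisheye: a pixel r from the principal point sees the ray r / f radians off the axis. A picture is of the moment at which its call begins: read the wrist's pose just before it. There is no depth.
- sign_off(): hands the job in; it is judged then, once.
The state is a dict: "clock": time; "qpos": joint angles; "qd": joint speeds; "effort": joint torques, N m; "position": TCP position; "ee_rot": TCP orientation; "contact_force": force on the tool from outside, world axes, zero at the start; "moment": the same for the moment, N m; "width": finger opening in m; "gripper_force": force on a finger pad.
Only numpy, scipy, OpenCV 4.12 (cv2) and the standard library are available. Lean on these libraries where they do the work, as an engineer would, in place of code of your own. Each camera call takes 0.05 s, during which the arm holds its last target. There are 200 camera calls.

## Working session

There is one attempt and no reset: what is moved stays moved. The work goes in short steps, Python scripts to look and compute and a tool call to move; the robot and the scene stay as the last step left them, time stands still between calls to the robot, and variables do not carry over. Pictures are saved under pics/ and viewed, at most 12 in all, crops included, and the job is handed in when it is done.

Besides the shell and the picture viewer there is one more tool, called as name(argument=value, ...), one argument or row to a line, values as JSON. send_rows: Moves the arm, as the interface text tells. Its arguments: {"type":"object","properties":{"increments":{"type":"array"},"newtons":{"type":"number"}},"required":["increments"]}

```bash
mkdir -p pics; ls; python3 - <<'E'
from rig import get_state, optics
import cv2
s=get_state();print({k:s[k] for k in('clock','position','ee_rot','width','contact_force')})
for n in('side','top'):
    d=optics.get_image(n);cv2.imwrite(f'pics/{n}0.png',d['pixels'])
    R=cv2.Rodrigues(d['rvec'])[0];print(n,(-R.T@d['tvec'].reshape(3)).round(3),R[2].round(3),d['K'][0,0])
E
```

```text
pics
{'clock': 0.0, 'position': array([ 0.19208093, -0.5413887 ,  0.23045444]), 'ee_rot': array([-9.15867666e-04,  9.85512661e-01,  1.69599394e-01, -4.27873806e-05]), 'width': 0.08539087594212907, 'contact_force': array([-0.22401497,  0.11921614, -0.10093778])}
side [-0.02   0.946  0.698] [ 0.476 -0.753 -0.455] 461.8416143018842
top [0.23  0.115 1.789] [ 0.173  0.003 -0.985] 539.6484271859724
```

View pics/side0.png

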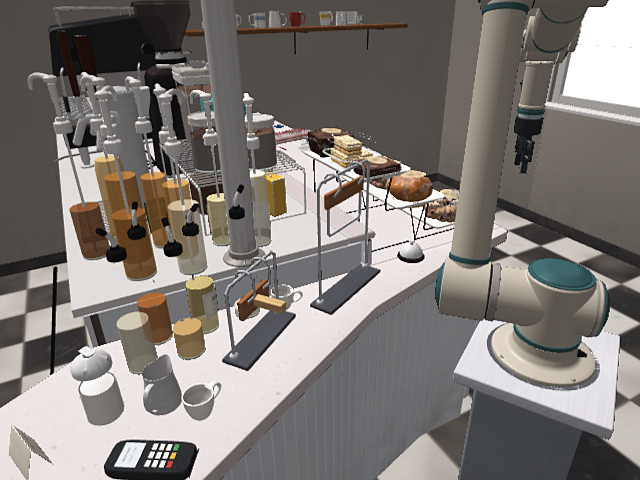

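View pics/top0.png

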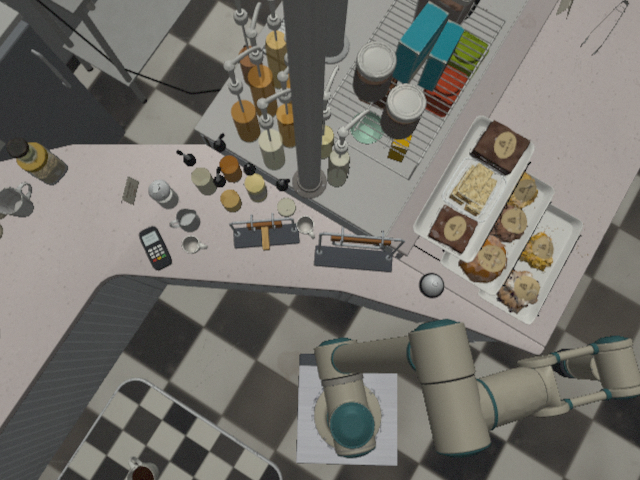

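The low stand is left, around (265,235) in the top view, and the tall stand is right, around (355,252). The bell is at (431,285) and the arm is at the far right. I'll zoom in on the stands to pick points.

```bash
cat > h.py <<'E'
import numpy as np, cv2
from rig import get_state, optics
from scipy.spatial.transform import Rotation as Ro
def fixed(d,uv):
    R=cv2.Rodrigues(d['rvec'])[0];c=-R.T@d['tvec'].reshape(3)
    uv=np.atleast_2d(np.array(uv,float));r=np.c_[uv,np.ones(len(uv))]@np.linalg.inv(d['K']).T
    return c,(r@R)
def plane(c,r,axis,v):
    return c+r*((v-c[axis])/r[:,axis])[:,None]
def wristpose(d,s):
    q=s['ee_rot'];T=np.eye(4);T[:3,:3]=Ro.from_quat([q[1],q[2],q[3],q[0]]).as_matrix();T[:3,3]=s['position']
    return T@d['T_tool_cam']
def wrist(d,s,uv):
    T=wristpose(d,s);K=d['K'];uv=np.atleast_2d(np.array(uv,float))
    p=(uv-[K[0,2],K[1,2]])/[K[0,0],K[1,1]];th=np.linalg.norm(p,axis=1,keepdims=True)
    r=np.c_[p/np.maximum(th,1e-9)*np.sin(th),np.cos(th)]
    return T[:3,3],r@T[:3,:3].T
def meet(c1,r1,c2,r2):
    A=np.c_[r1,-r2];t=np.linalg.lstsq(A,c2-c1,rcond=None)[0]
    a,b=c1+t[0]*r1,c2+t[1]*r2
    return (a+b)/2,np.linalg.norm(a-b)
E
python3 - <<'E'
import cv2,numpy as np
a=cv2.imread('pics/top0.png')[205:285,220:420];b=cv2.imread('pics/side0.png')[150:370,215:395]
a=cv2.resize(a,None,fx=4,fy=4,interpolation=cv2.INTER_CUBIC)
b=cv2.resize(b,None,fx=2.7,fy=2.7,interpolation=cv2.INTER_CUBIC)
cv2.imwrite('pics/topz.png',a);cv2.imwrite('pics/sidez.png',b[:600])
E
```

```text
(no output)
```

View pics/topz.png

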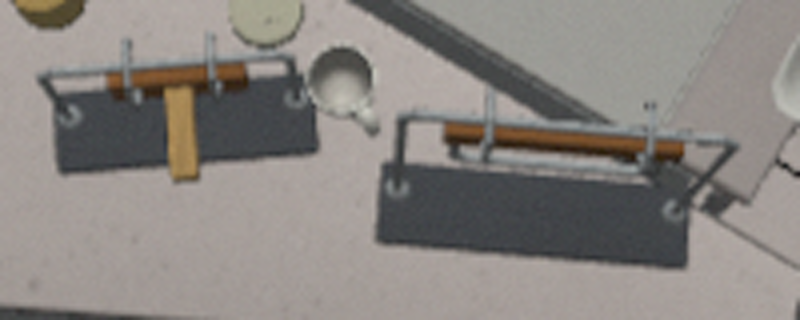

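View pics/sidez.png

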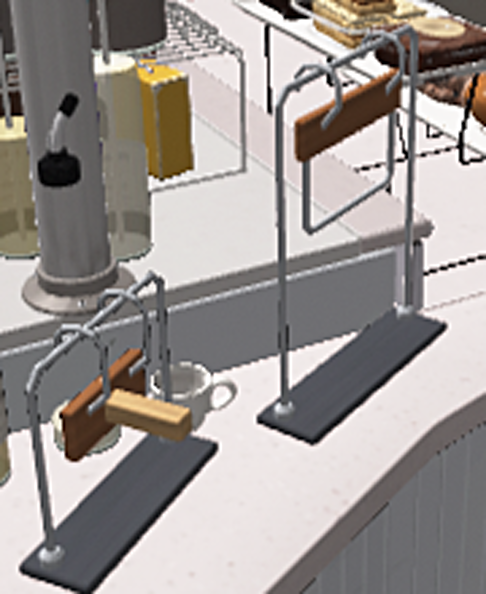

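Top zoom: low rail ends at about (42,76) and (290,57), with the peg tip at (186,180). Tall rail ends are at about (402,116) and (735,145). The side zoom shows both boards hanging, with the loop bar from (312,230) to (388,182).

```bash
python3 - <<'E'
from h import *
d=optics.get_image('top');e=optics.get_image('side')
Z=lambda p:(np.array(p,float)+.5)/4-.5+[220,205]
Y=lambda p:(np.array(p,float)+.5)/2.7-.5+[215,150]
def T(n,p,z):
    P=plane(*fixed(d,Z(p)),2,z);print(n,P.round(4).tolist());return P
l=T('low rail',[(42,76),(290,57)],.19);t=T('tall rail',[(402,116),(735,145)],.34)
T('low plate front',[(60,172),(317,150)],.006);T('tall plate front',[(377,241),(685,266)],.006)
T('lowpost',[(68,115),(295,97)],.012);T('tallpost',[(397,187),(673,209)],.012)
T('peg tip top',[(175,180),(199,179)],.116);T('peg root',[(167,88),(192,88)],.116)
T('cup',[(342,85)],.05)
def ang(P): v=P[0]-P[1];return np.degrees(np.arctan2(-v[0],v[1]))
print(ang(l),ang(t),l.mean(0),t.mean(0))
T('bar',[(455,155),(650,170)],.19)
for n,p in(('tall post',[(285,408),(402,312)]),('low',[(50,552),(170,442)])):
    print(n,plane(*fixed(e,Y(p)),2,.012).round(4).tolist())
print('peg tip side',plane(*fixed(e,Y([(190,408),(187,440)])),1,.0).round(3).tolist())
print('bar side',plane(*fixed(e,Y([(312,230),(388,182)])),2,.19).round(3).tolist())
print('bell',plane(*fixed(d,[(431,285)]),2,.03))
E
```

```text
low rail [[0.5707, 0.3743, 0.19], [0.5904, 0.1871, 0.19]]
tall rail [[0.5174, 0.1024, 0.34], [0.5032, -0.1253, 0.34]]
low plate front [[0.5282, 0.3847, 0.006], [0.5526, 0.17, 0.006]]
tall plate front [[0.4769, 0.1177, 0.006], [0.4626, -0.1389, 0.006]]
lowpost [[0.5758, 0.3795, 0.012], [0.5962, 0.1897, 0.012]]
tallpost [[0.5219, 0.1022, 0.012], [0.5094, -0.128, 0.012]]
peg tip top [[0.5058, 0.2774, 0.116], [0.5071, 0.2586, 0.116]]
peg root [[0.5794, 0.2869, 0.116], [0.5799, 0.2671, 0.116]]
cup [[0.5995, 0.1498, 0.05]]
6.007699351924532 -3.557141757962005 [0.58058229 0.28066151 0.19      ] [ 0.51030659 -0.01147302  0.34      ]
bar [[0.5182, 0.0605, 0.19], [0.5107, -0.0863, 0.19]]
tall post [[0.5242, 0.0959, 0.012], [0.512, -0.1282, 0.012]]
low [[0.5801, 0.3726, 0.012], [0.5869, 0.1981, 0.012]]
peg tip side [[0.715, 0.0, -0.11], [0.722, 0.0, -0.157]]
bar side [[0.516, 0.057, 0.19], [0.506, -0.075, 0.19]]
bell [[ 0.4173006  -0.26669198  0.03      ]]
```

send_rows(
  increments=[
    {"gripper":-1,"linear":[0,0.0,0.05],"delta_rot":[0,0,0]},
    {"gripper":-1,"linear":[0.01,0.01,0.1],"delta_rot":[0,0,0]},
    {"gripper":-1,"linear":[0.02,0.03,0.145],"delta_rot":[0,0,0]},
    {"gripper":-1,"linear":[0.035,0.06,0.18],"delta_rot":[0,0,-0.03]},
    {"gripper":-1,"linear":[0.05,0.1,0.2],"delta_rot":[0,0,-0.06]},
    {"gripper":-1,"linear":[0.07,0.145,0.2],"delta_rot":[0,0,-0.09]},
    {"gripper":-1,"linear":[0.09,0.19,0.2],"delta_rot":[0,0,-0.11]},
    {"gripper":-1,"linear":[0.11,0.235,0.2],"delta_rot":[0,0,-0.13]},
  ],
)

```text
clock: 1.0
position: [0.3025, -0.3051, 0.4314]
ee_rot: [0.0, 0.995, 0.104, 0.0]
contact_force: [1.3, -0.4, 0.9]
width: 0.0853
gripper_force: 0.0
```

send_rows(
  increments=[
    {"gripper":-1,"linear":[0.01,0.045,0],"delta_rot":[0,0,0]},
    {"gripper":-1,"linear":[0.015,0.09,0],"delta_rot":[0,0,0]},
    {"gripper":-1,"linear":[0.02,0.135,0],"delta_rot":[0,0,-0.02]},
    {"gripper":-1,"linear":[0.025,0.18,0],"delta_rot":[0,0,-0.04]},
    {"gripper":-1,"linear":[0.03,0.225,0],"delta_rot":[0,0,-0.06]},
    {"gripper":-1,"linear":[0.035,0.27,0],"delta_rot":[0,0,-0.08]},
    {"gripper":-1,"linear":[0.04,0.315,0],"delta_rot":[0,0,-0.1]},
    {"gripper":-1,"linear":[0.04,0.36,0],"delta_rot":[0,0,-0.1]},
  ],
)

```text
clock: 1.8
position: [0.342, 0.0549, 0.4313]
ee_rot: [0.0, 0.998, 0.055, 0.0]
contact_force: [0.3, -0.3, -0.3]
width: 0.0855
gripper_force: 0.0
```

```bash
cat >> h.py <<'E'
def turn(psi,th):
    """rotvec from present pose to: yaw psi (deg, board x direction), tool tilted th from vertical-down to forward"""
    s=get_state();q=s['ee_rot'];R0=Ro.from_quat([q[1],q[2],q[3],q[0]])
    p,t=np.radians([psi,th])
    z=np.array([np.sin(t)*np.cos(p),np.sin(t)*np.sin(p),-np.cos(t)]);y=np.array([np.sin(p),-np.cos(p),0])
    R=Ro.from_matrix(np.c_[np.cross(y,z),y,z])
    return s,z,(R*R0.inv()).as_rotvec()
E
python3 - <<'E'
from h import *
s,z,rv=turn(6.5,35);print(s['clock'],s['position'],s['qpos'],rv,z)
d=optics.get_image('wrist');print(d['T_tool_cam'])
E
```

```text
1.8 [0.34204714 0.05486093 0.43125659] [-4.26435267e-02 -1.35162548e-01  1.48113065e+00 -2.04473129e-05
  1.79484832e+00  1.41788559e+00] [ 0.06823316 -0.6062738   0.00312649] [ 0.5698894   0.0649307  -0.81915204]
[[ 1.13350218e-03 -9.48018467e-01 -3.18213296e-01  8.14745035e-02]
 [ 9.99998907e-01  1.37660577e-03 -5.39093570e-04 -2.97406711e-04]
 [ 9.49124919e-04 -3.18212337e-01  9.48018991e-01 -1.42200608e-01]
 [ 0.00000000e+00  0.00000000e+00  0.00000000e+00  1.00000000e+00]]
```

send_rows(
  increments=[
    {"gripper":-1,"linear":[0,0.045,0],"delta_rot":[0.01,-0.1,0]},
    {"gripper":-1,"linear":[0.0,0.09,-0.015],"delta_rot":[0.02,-0.2,0]},
    {"gripper":-1,"linear":[0.0,0.13,-0.035],"delta_rot":[0.035,-0.3,0.001]},
    {"gripper":-1,"linear":[0.01,0.165,-0.065],"delta_rot":[0.05,-0.42,0.002]},
    {"gripper":-1,"linear":[0.03,0.19,-0.1],"delta_rot":[0.06,-0.54,0.003]},
    {"gripper":-1,"linear":[0.05,0.207,-0.14],"delta_rot":[0.075,-0.66,0.003]},
    {"gripper":-1,"linear":[0.08,0.207,-0.17],"delta_rot":[0.082,-0.73,0.004]},
    {"gripper":-1,"linear":[0.1,0.207,-0.2],"delta_rot":[0.082,-0.73,0.004]},
  ],
)

```text
clock: 2.65
position: [0.4392, 0.26, 0.2274]
ee_rot: [-0.02, 0.932, 0.057, 0.357]
contact_force: [-0.2, -0.1, 0.7]
width: 0.0854
gripper_force: 0.0
```

```bash
python3 - <<'E'
from h import *
s,z,rv=turn(6.5,42);print(s['clock'],s['position'],s['qpos'],rv,z)
d=optics.get_image('wrist');cv2.imwrite('pics/w1.png',d['pixels'])
E
```

```text
2.65 [0.439182   0.26001373 0.22740945] [ 0.63507129 -0.0555232   2.16166806 -0.76535554  0.49798548  2.668934  ] [ 0.00326484 -0.00158178 -0.0064831 ] [ 0.66482934  0.07574774 -0.74314483]
```

View pics/w1.png

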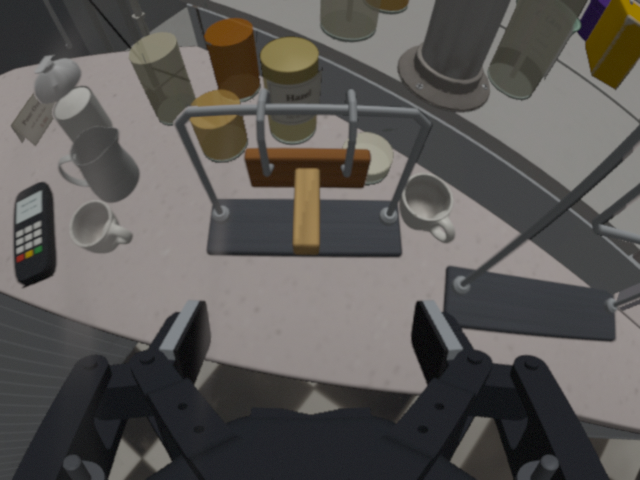

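Wrist view: the peg runs from root (307,170) to tip (307,248). The low rail runs from (180,122) to (428,122), with the hooks at x=262 and x=352. I'll cast these to planes.

```bash
python3 - <<'E'
from h import *
s=get_state();d=optics.get_image('wrist')
hsv=cv2.cvtColor(d['pixels'],cv2.COLOR_BGR2HSV)
px=d['pixels'];print('tip column',px[236:260:2,307].tolist(),'mid',px[215,307], 'row',px[235,288:326:3].tolist())
P=lambda p,z:plane(*wrist(d,s,p),2,z).round(4).tolist()
print('tip',P([(294,245),(319,245)],.116),'root',P([(297,171),(318,171)],.116))
print('rail',P([(190,114),(420,113)],.19));print('posts',P([(221,213),(390,213)],.012))
print('hooktops',P([(262,97),(351,97)],.2))
print('tall post',P([(462,285)],.012))
s,z,rv=turn(6.5,35);print(rv,z,(np.array([.529,.2705,.105])+z*.019-s['position']))
E
```

```text
tip column [[82, 127, 154], [83, 127, 154], [81, 126, 152], [70, 110, 135], [50, 78, 97], [34, 57, 72], [31, 52, 66], [31, 51, 63], [30, 46, 57], [59, 60, 64], [133, 135, 142], [140, 142, 149]] mid [ 80 125 151] row [[63, 68, 74], [79, 123, 148], [85, 129, 156], [77, 119, 144], [74, 116, 141], [78, 121, 146], [81, 126, 151], [83, 128, 155], [83, 128, 155], [67, 105, 128], [66, 63, 61], [68, 63, 60], [68, 64, 61]]
tip [[0.5068, 0.2787, 0.116], [0.5091, 0.2595, 0.116]] root [[0.5735, 0.2852, 0.116], [0.5756, 0.2675, 0.116]]
rail [[0.5679, 0.3593, 0.19], [0.588, 0.1979, 0.19]]
posts [[0.5738, 0.3749, 0.012], [0.5966, 0.1854, 0.012]]
hooktops [[0.5778, 0.3075, 0.2], [0.5849, 0.2481, 0.2]]
tall post [[0.5201, 0.1004, 0.012]]
[-0.00638272  0.11464173 -0.00095837] [ 0.5698894   0.0649307  -0.81915204] [ 0.0991475   0.0137178  -0.13623941]
```

send_rows(
  increments=[
    {"gripper":-1,"linear":[0.01,0.008,-0.01],"delta_rot":[-0.003,0.06,0]},
    {"gripper":-1,"linear":[0.025,0.014,-0.034],"delta_rot":[-0.006,0.115,-0.001]},
    {"gripper":-1,"linear":[0.045,0.0145,-0.06],"delta_rot":[-0.006,0.115,-0.001]},
    {"gripper":-1,"linear":[0.065,0.0145,-0.088],"delta_rot":[-0.006,0.115,-0.001]},
    {"gripper":-1,"linear":[0.085,0.0145,-0.114],"delta_rot":[-0.006,0.115,-0.001]},
    {"gripper":-1,"linear":[0.1,0.0145,-0.136],"delta_rot":[-0.006,0.115,-0.001]},
    {"gripper":-1,"linear":[0.1,0.0145,-0.136],"delta_rot":[-0.006,0.115,-0.001]},
  ],
)

```text
clock: 3.45
position: [0.5456, 0.2728, 0.0978]
ee_rot: [-0.02, 0.952, 0.053, 0.301]
contact_force: [-0.9, -0.6, -0.2]
width: 0.0855
gripper_force: 0.0
```

```bash
python3 - <<'E'
from h import *
s=get_state();d=optics.get_image('wrist');cv2.imwrite('pics/w2.png',d['pixels'])
print(s['position'],s['qpos'].round(2),s['contact_force'],turn(6.5,35)[2])
E
```

```text
[0.54558264 0.27280707 0.09782442] [ 0.47  0.27  2.12 -0.85  0.26  2.7 ] [-0.87973358 -0.59243138 -0.23634877] [-0.00777311  0.00170928 -0.00018525]
```

View pics/w2.png

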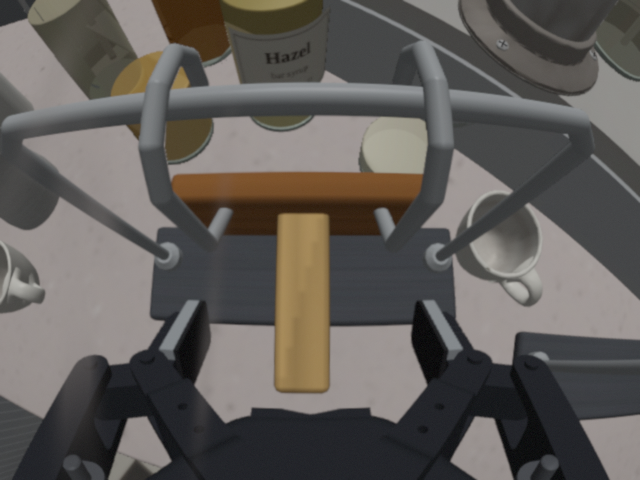

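Wrist view: the pads straddle the peg, which spans x 276–330. However, joint 6 sits at its limit because this tilt is near the wrist singularity. I'll fit a small kinematic model to choose a grasp orientation that works at both the pick and the hang.

```bash
cat > kin.py <<'E'
from h import *
from scipy.optimize import least_squares
def fk(q,p):
    h,L1,L2,D,dy,e,w=p
    R=Ro.from_euler('z',q[0]);x=np.array([0,0,h])
    x=x+R.apply([0,dy,0]);R=R*Ro.from_euler('y',q[1]);x=x+R.apply([e,0,L1])
    R=R*Ro.from_euler('y',q[2])*Ro.from_euler('z',q[3]);x=x+R.apply([0,0,L2])
    R=R*Ro.from_euler('y',q[4]);x=x+R.apply([w,0,D])
    return x,R*Ro.from_euler('z',q[5]+np.pi/2)
lo=np.array([-2.89,-.75,.22,-1.18,.11,-2.7]);hi=np.array([2.89,2.08,2.7,4.32,2.71,2.7])
E
python3 - <<'E'
from kin import *
Q=[[-1.351,.276,1.505,0,1.361,-.121],[-.04264353,-.13516,1.481131,0,1.794848,1.417886],[.635071,-.0555232,2.161668,-.7653555,.497985,2.668934],None]
X=[[.192081,-.541389,.230454],[.342047,.054861,.431257],[.439182,.260014,.227409],None]
s=get_state();Q[3]=s['qpos'];X[3]=s['position']
q=s['ee_rot'];RS=Ro.from_quat([q[1],q[2],q[3],q[0]])
f=lambda p:np.concatenate([fk(a,p)[0]-b for a,b in zip(Q,X)])
for sg in(1,):
    r=least_squares(f,[.15,.56,.42,.3,.07,0,0]);print(r.x.round(4),abs(r.fun).max())
R=fk(Q[3],r.x)[1];print('rot err',(R*RS.inv()).as_rotvec())
np.save('p.npy',r.x);p=r.x
print('R now',RS.as_matrix().round(3).tolist())
def ik(pos,psi,th,flip):
    a,t=np.radians([psi,th]);z=np.array([np.sin(t)*np.cos(a),np.sin(t)*np.sin(a),-np.cos(t)]);y=np.array([np.sin(a),-np.cos(a),0])
    Rt=Ro.from_matrix(np.c_[np.cross(y,z),y,z])
    if flip:Rt=Rt*Ro.from_euler('z',np.pi)
    g=lambda q:np.r_[(fk(q,p)[0]-pos-.019*z)*5,(fk(q,p)[1]*Rt.inv()).as_rotvec()]
    best=None
    for q4 in(-.5,.5,2.6,3.6):
      for q5 in(.5,1.):
        for q6 in(-.5,2,-2):
          o=least_squares(g,[.2,.1,2,q4,q5,q6],bounds=(lo,hi))
          m=min((o.x-lo).min(),(hi-o.x).min())
          if o.cost<1e-6 and(best is None or m>best[0]):best=(round(m,2),o.x.round(2).tolist())
    return best
for fl in(0,1):
  for th in(20,30,40,50):
    print(fl,th,'pick',ik([.530,.271,.105],6.5,th,fl),'hang',ik([.461,-.010,.105],-3.5,th,fl))
E
```

```text
[0.0743 0.5617 0.3688 0.288  0.0646 0.0685 0.0157] 0.01013995620703062
rot err [-4.57966998e-16  1.96457434e-16  9.36750677e-17]
R now [[0.813, 0.113, 0.571], [0.088, -0.994, 0.071], [0.576, -0.008, -0.818]]
0 20 pick (np.float64(0.47), [0.41, 0.3, 1.94, -0.19, 0.58, 2.01]) hang (np.float64(0.32), [-0.19, 0.09, 2.28, 0.11, 0.43, 1.35])
0 30 pick (np.float64(0.24), [0.45, 0.27, 2.07, -0.5, 0.35, 2.34]) hang (np.float64(0.07), [-0.23, 0.06, 2.41, 0.47, 0.18, 0.96])
0 40 pick None hang (np.float64(0.09), [-0.25, 0.06, 2.61, 2.63, 0.25, -1.22])
0 50 pick (np.float64(0.34), [0.52, 0.29, 2.36, 3.89, 0.46, -2.0]) hang None
1 20 pick (np.float64(0.47), [0.41, 0.3, 1.94, -0.19, 0.58, -1.13]) hang (np.float64(0.32), [-0.19, 0.09, 2.28, 0.11, 0.43, -1.79])
1 30 pick (np.float64(0.24), [0.45, 0.27, 2.07, -0.5, 0.35, -0.8]) hang (np.float64(0.07), [-0.23, 0.06, 2.41, 0.47, 0.18, -2.18])
1 40 pick None hang (np.float64(0.09), [-0.25, 0.06, 2.61, 2.63, 0.25, 1.92])
1 50 pick (np.float64(0.34), [0.52, 0.29, 2.36, 3.89, 0.46, 1.14]) hang None
```

Both pick and hang work at a tilt of about 20–23°. With the hand flipped by a half turn, the camera also stays clear of the wide board. I'll back out, re-tilt and flip.

send_rows(
  increments=[
    {"gripper":-1,"linear":[-0.02,-0.003,0.03],"delta_rot":[0,0,0]},
    {"gripper":-1,"linear":[-0.04,-0.006,0.058],"delta_rot":[0,0,0]},
    {"gripper":-1,"linear":[-0.06,-0.009,0.088],"delta_rot":[0,0,0]},
    {"gripper":-1,"linear":[-0.08,-0.012,0.12],"delta_rot":[-0.01,0.08,0]},
    {"gripper":-1,"linear":[-0.09,-0.014,0.14],"delta_rot":[-0.018,0.16,0]},
    {"gripper":-1,"linear":[-0.095,-0.014,0.15],"delta_rot":[-0.024,0.208,0]},
    {"gripper":-1,"linear":[-0.095,-0.014,0.15],"delta_rot":[-0.024,0.208,0]},
  ],
)

```text
clock: 4.2
position: [0.4501, 0.2612, 0.2544]
ee_rot: [-0.018, 0.977, 0.055, 0.204]
contact_force: [-0.3, 0.2, 0.0]
width: 0.0854
gripper_force: 0.0
```

send_rows(
  increments=[
    {"gripper":-1,"linear":[0,0,0],"delta_rot":[-0.054,-0.006,0.129]},
    {"gripper":-1,"linear":[0,0,0],"delta_rot":[-0.109,-0.012,0.258]},
    {"gripper":-1,"linear":[0,0,0],"delta_rot":[-0.163,-0.018,0.387]},
    {"gripper":-1,"linear":[0,0,0],"delta_rot":[-0.217,-0.025,0.516]},
    {"gripper":-1,"linear":[0,0,0],"delta_rot":[-0.272,-0.031,0.645]},
    {"gripper":-1,"linear":[0,0,0],"delta_rot":[-0.326,-0.037,0.774]},
    {"gripper":-1,"linear":[0,0,0],"delta_rot":[-0.38,-0.043,0.903]},
    {"gripper":-1,"linear":[0,0,0],"delta_rot":[-0.435,-0.049,1.032]},
  ],
)

```text
clock: 5.0
position: [0.447, 0.2594, 0.2481]
ee_rot: [0.092, 0.798, 0.569, 0.173]
contact_force: [-0.3, -0.8, -1.0]
width: 0.0854
gripper_force: 0.0
```

send_rows(
  increments=[
    {"gripper":-1,"linear":[0,0,0],"delta_rot":[-0.054,-0.006,0.129]},
    {"gripper":-1,"linear":[0,0,0],"delta_rot":[-0.109,-0.012,0.258]},
    {"gripper":-1,"linear":[0,0,0],"delta_rot":[-0.163,-0.018,0.387]},
    {"gripper":-1,"linear":[0,0,0],"delta_rot":[-0.217,-0.025,0.516]},
    {"gripper":-1,"linear":[0,0,0],"delta_rot":[-0.272,-0.031,0.645]},
    {"gripper":-1,"linear":[0,0,0],"delta_rot":[-0.326,-0.037,0.774]},
    {"gripper":-1,"linear":[0,0,0],"delta_rot":[-0.38,-0.043,0.903]},
    {"gripper":-1,"linear":[0,0,0],"delta_rot":[-0.435,-0.049,1.032]},
  ],
)

```text
clock: 5.8
position: [0.447, 0.2594, 0.2481]
ee_rot: [0.172, 0.374, 0.907, 0.093]
contact_force: [-1.0, -0.6, 0.7]
width: 0.0853
gripper_force: 0.0
```

```bash
cat >> h.py <<'E'
def turnf(psi,th):
    s=get_state();q=s['ee_rot'];R0=Ro.from_quat([q[1],q[2],q[3],q[0]])
    p,t=np.radians([psi,th])
    z=np.array([np.sin(t)*np.cos(p),np.sin(t)*np.sin(p),-np.cos(t)]);y=-np.array([np.sin(p),-np.cos(p),0])
    R=Ro.from_matrix(np.c_[np.cross(y,z),y,z])
    return s,z,(R*R0.inv()).as_rotvec()
E
python3 - <<'E'
from h import *
s,z,rv=turnf(6.5,23);print(s['clock'],s['position'],s['qpos'].round(2),rv.round(3),z,np.array([.530,.271,.105])+.019*z-s['position'])
E
```

```text
5.8 [0.44704666 0.25944248 0.24805389] [ 0.49  0.    1.87 -0.18  0.91 -0.21] [-0.341 -0.046  0.827] [ 0.38821945  0.04423202 -0.92050485] [ 0.09032951  0.01239793 -0.16054348]
```

send_rows(
  increments=[
    {"gripper":-1,"linear":[0,0,0],"delta_rot":[-0.049,-0.007,0.118]},
    {"gripper":-1,"linear":[0,0,0],"delta_rot":[-0.097,-0.013,0.236]},
    {"gripper":-1,"linear":[0.01,0,0],"delta_rot":[-0.146,-0.02,0.354]},
    {"gripper":-1,"linear":[0.02,0.004,0],"delta_rot":[-0.195,-0.026,0.473]},
    {"gripper":-1,"linear":[0.03,0.008,-0.01],"delta_rot":[-0.244,-0.033,0.591]},
    {"gripper":-1,"linear":[0.04,0.01,-0.03],"delta_rot":[-0.292,-0.039,0.709]},
    {"gripper":-1,"linear":[0.05,0.01,-0.05],"delta_rot":[-0.341,-0.046,0.827]},
    {"gripper":-1,"linear":[0.055,0.009,-0.077],"delta_rot":[-0.341,-0.046,0.827]},
  ],
)

```text
clock: 6.6
position: [0.5037, 0.2692, 0.1718]
ee_rot: [0.201, -0.054, 0.978, 0.013]
contact_force: [0.8, 0.7, -0.4]
width: 0.0855
gripper_force: 0.0
```

```bash
python3 - <<'E'
from h import *
d=optics.get_image('wrist')
s,z,rv=turnf(6.5,23);print(s['clock'],s['position'],s['qpos'].round(2),rv.round(3),z,np.array([.530,.271,.105])+.019*z-s['position'])
cv2.imwrite('pics/w3.png',d['pixels'])
E
```

```text
6.65 [0.50047613 0.26717179 0.16586664] [ 0.45  0.15  1.92 -0.2   0.7  -1.1 ] [ 0.001 -0.007  0.006] [ 0.38821945  0.04423202 -0.92050485] [ 0.03690004  0.00466862 -0.07835623]
```

View pics/w3.png

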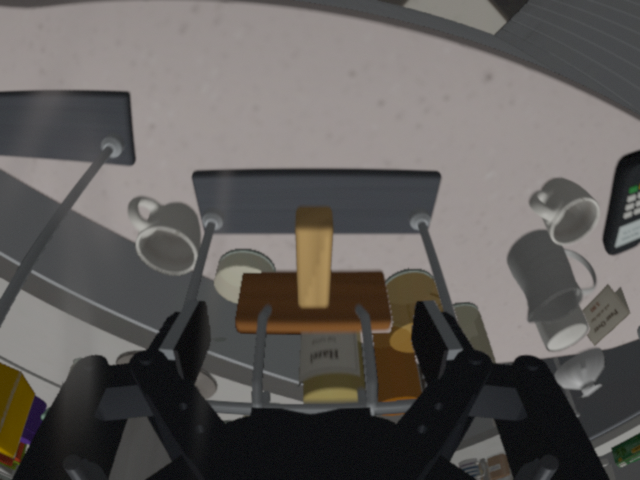

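The peg is centred between the fingers (peg x≈314, fingers' midline x≈312). I'll descend along the tool axis and close.

send_rows(
  increments=[
    {"gripper":-1,"linear":[0.013,0.001,-0.03],"delta_rot":[0,0,0]},
    {"gripper":-1,"linear":[0.025,0.003,-0.06],"delta_rot":[0,0,0]},
    {"gripper":-1,"linear":[0.035,0.004,-0.083],"delta_rot":[0,0,0]},
    {"gripper":-1,"linear":[0.035,0.004,-0.083],"delta_rot":[0,0,0]},
    {"gripper":0.2,"linear":[0.035,0.004,-0.083],"delta_rot":[0,0,0]},
    {"gripper":1,"linear":[0.035,0.004,-0.083],"delta_rot":[0,0,0]},
    {"gripper":1,"linear":[0.035,0.004,-0.083],"delta_rot":[0,0,0]},
    {"gripper":1,"linear":[0.035,0.004,-0.083],"delta_rot":[0,0,0]},
  ],
  newtons=70,
)

```text
clock: 7.45
position: [0.5388, 0.2729, 0.0901]
ee_rot: [0.201, -0.052, 0.978, 0.012]
contact_force: [0.0, -0.5, -0.3]
width: 0.0285
gripper_force: 0.0
```

send_rows(
  increments=[
    {"gripper":1,"linear":[0,0,0],"delta_rot":[0,0,0]},
    {"gripper":1,"linear":[0,0,0],"delta_rot":[0,0,0]},
    {"gripper":1,"linear":[0,0,0],"delta_rot":[0,0,0]},
  ],
)

```text
clock: 7.75
position: [0.5392, 0.2729, 0.0896]
ee_rot: [0.201, -0.052, 0.978, 0.012]
contact_force: [-1.3, -1.6, 3.6]
width: 0.0209
gripper_force: 71.2
```

send_rows(
  increments=[
    {"gripper":1,"linear":[0,0,0.01],"delta_rot":[0,0,0]},
    {"gripper":1,"linear":[0,0,0.022],"delta_rot":[0,0,0]},
    {"gripper":1,"linear":[0,0,0.034],"delta_rot":[0,0,0]},
    {"gripper":1,"linear":[0,0,0.046],"delta_rot":[0,0,0]},
    {"gripper":1,"linear":[0,0,0.046],"delta_rot":[0,0,0]},
    {"gripper":1,"linear":[-0.02,-0.002,0.046],"delta_rot":[0,0,0]},
    {"gripper":1,"linear":[-0.045,-0.005,0.046],"delta_rot":[0,0,0]},
    {"gripper":1,"linear":[-0.075,-0.009,0.046],"delta_rot":[0,0,0]},
  ],
)

```text
clock: 8.55
position: [0.4626, 0.2632, 0.1336]
ee_rot: [0.199, -0.052, 0.979, 0.012]
contact_force: [-0.3, -0.5, -0.8]
width: 0.0209
gripper_force: 70.7
```

send_rows(
  increments=[
    {"gripper":1,"linear":[-0.025,-0.005,0],"delta_rot":[0,0,0]},
    {"gripper":1,"linear":[-0.04,-0.005,0],"delta_rot":[0,0,0]},
    {"gripper":1,"linear":[-0.04,-0.005,0],"delta_rot":[0,0,0]},
  ],
)

```text
clock: 8.85
position: [0.4212, 0.2581, 0.1338]
ee_rot: [0.198, -0.053, 0.979, 0.012]
contact_force: [0.6, -0.4, -1.7]
width: 0.021
gripper_force: 70.8
```

```bash
python3 - <<'E'
from h import *
d=optics.get_image('side');w=optics.get_image('wrist')
s,z,rv=turnf(-3.5,23);print(s['clock'],s['position'],s['qpos'].round(2),rv.round(3),z,s['contact_force'],s['width'])
print('to hang grip',np.array([.461,-.010,.105])+.019*z-s['position'])
a=cv2.resize(d['pixels'][170:370,215:395],None,fx=2.5,fy=2.5,interpolation=cv2.INTER_CUBIC);b=w['pixels'][:,160:480]
cv2.imwrite('pics/c4.png',np.hstack([a[:480,:450],b]))
E
```

```text
8.95 [0.42450728 0.25938126 0.13501254] [ 0.52  0.09  2.1  -0.28  0.6  -0.95] [-0.003  0.003 -0.169] [ 0.39000234 -0.02385356 -0.92050485] [-0.23487599  0.97112147 -1.27171011] 0.02074550638763104
to hang grip [ 0.04390276 -0.26983448 -0.04750213]
```

View pics/c4.png

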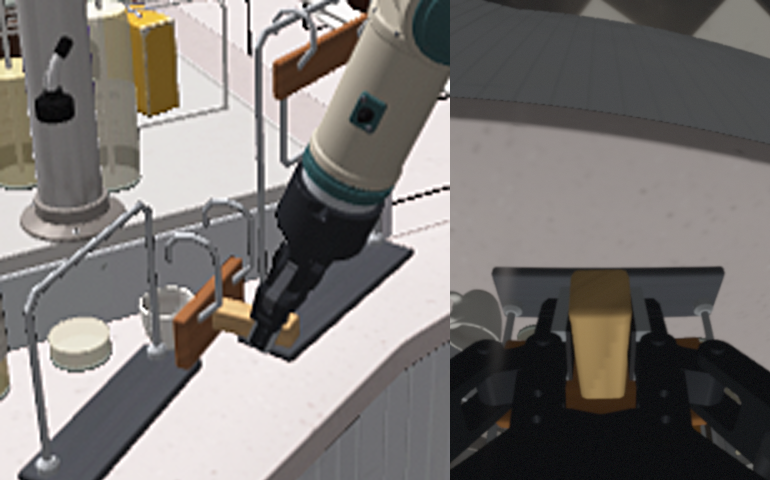

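The board is held level and clear of the low stand, with both hooks intact. I'll carry it across to in front of the loop.

send_rows(
  increments=[
    {"gripper":1,"linear":[-0.01,-0.02,0],"delta_rot":[0,0,0]},
    {"gripper":1,"linear":[-0.025,-0.055,0],"delta_rot":[0,0,-0.02]},
    {"gripper":1,"linear":[-0.03,-0.095,0],"delta_rot":[0,0,-0.05]},
    {"gripper":1,"linear":[-0.03,-0.135,0],"delta_rot":[0,0,-0.08]},
    {"gripper":1,"linear":[-0.03,-0.175,0],"delta_rot":[0,0,-0.11]},
    {"gripper":1,"linear":[-0.03,-0.215,-0.002],"delta_rot":[0,0,-0.14]},
    {"gripper":1,"linear":[-0.03,-0.25,-0.004],"delta_rot":[0,0,-0.169]},
    {"gripper":1,"linear":[-0.03,-0.265,-0.004],"delta_rot":[0,0,-0.169]},
  ],
)

```text
clock: 9.75
position: [0.3955, -0.0098, 0.1314]
ee_rot: [0.201, 0.032, 0.979, -0.006]
contact_force: [-0.4, 0.7, -1.7]
width: 0.021
gripper_force: 70.8
```

send_rows(
  increments=[
    {"gripper":1,"linear":[0,0,0],"delta_rot":[0,0,0]},
    {"gripper":1,"linear":[0,0,0],"delta_rot":[0,0,0]},
    {"gripper":1,"linear":[0,0,0],"delta_rot":[0,0,0]},
  ],
)

```text
clock: 10.05
position: [0.3939, -0.0059, 0.1306]
ee_rot: [0.2, 0.03, 0.979, -0.005]
contact_force: [-0.3, 0.9, -1.3]
width: 0.0209
gripper_force: 70.8
```

```bash
python3 - <<'E'
from h import *
d=optics.get_image('side');w=optics.get_image('top')
s,z,rv=turnf(-3.5,23);print(s['clock'],s['position'],s['qpos'].round(2),rv.round(3),s['contact_force'],s['width'])
a=cv2.resize(d['pixels'][150:310,290:400],None,fx=3.6,fy=3.6,interpolation=cv2.INTER_CUBIC);b=cv2.resize(w['pixels'][210:310,300:400],None,fx=4,fy=4,interpolation=cv2.INTER_CUBIC)
c=np.zeros((576,800,3),np.uint8);c[:a.shape[0],:a.shape[1]]=a;c[:400,400:]=b
cv2.imwrite('pics/c5.png',c)
E
```

```text
10.15 [ 0.39371033 -0.00548936  0.13057999] [-0.27 -0.1   2.3   0.16  0.55 -1.9 ] [-0.002  0.001 -0.002] [-0.11712269 -0.31200489 -1.7262313 ] 0.02083504143339301
```

View pics/c5.png

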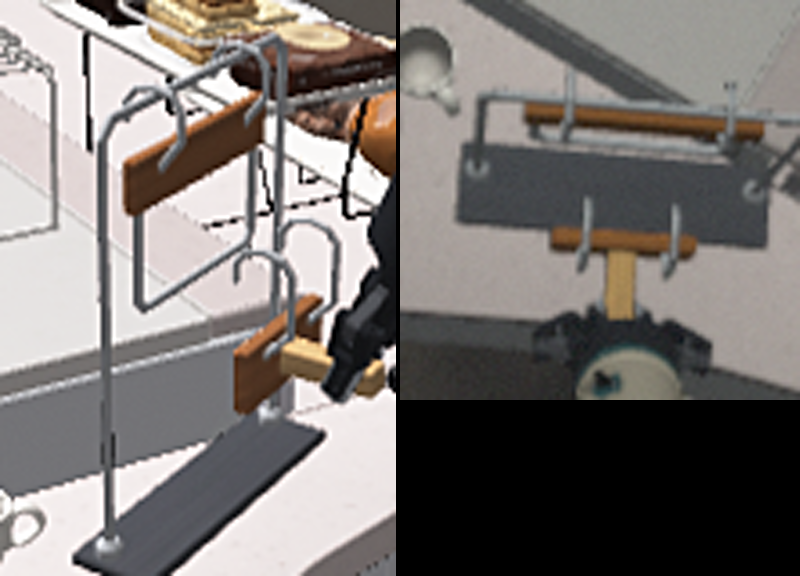

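Both views show the board square in front of the loop. In the side view, the left hook crown is at (263,255) with its tip at (238,277), and the right crown is at (311,224). The bar runs from (143,308) to (250,243). I'll check the heights.

```bash
python3 - <<'E'
from h import *
d=optics.get_image('side');w=optics.get_image('top')
S=lambda p:(np.array(p,float)+.5)/3.6-.5+[290,150]
W=lambda p:(np.array(p,float)-[400,0]+.5)/4-.5+[300,210]
n=np.array([.061,.998,0])
def yplane(p,y0,x0):
    c,r=fixed(d,S(p));P0=np.array([x0,y0,0]);t=((P0-c)@n)/(r@n);return (c+r*t[:,None]).round(4).tolist()
print('L crown,tip,shank',yplane([(263,252),(238,279),(293,300)],.024,.435))
print('R crown,tip',yplane([(311,222),(283,249)],-.040,.435))
print('bar end L',yplane([(143,308)],.064,.515),'R',yplane([(250,243)],-.086,.505))
print('top hooks back/front z.235',plane(*fixed(w,W([(587,200),(583,240),(673,207),(669,247)])),2,.235).round(4).tolist())
print('top wood front/back z.17',plane(*fixed(w,W([(552,232),(695,240)])),2,.17).round(4).tolist())
print('bar z.19',plane(*fixed(w,W([(535,137),(640,149),(720,152)])),2,.19).round(4).tolist())
E
```

```text
L crown,tip,shank [[0.4432, 0.0235, 0.235], [0.4624, 0.0223, 0.2098], [0.4187, 0.025, 0.2054]]
R crown,tip [[0.4381, -0.0402, 0.2345], [0.4598, -0.0415, 0.2083]]
bar end L [[0.5139, 0.0641, 0.1926]] R [[0.5094, -0.0863, 0.1849]]
top hooks back/front z.235 [[0.4631, 0.0232, 0.235], [0.4337, 0.0257, 0.235], [0.4596, -0.0394, 0.235], [0.4303, -0.0367, 0.235]]
top wood front/back z.17 [[0.4477, 0.0455, 0.17], [0.4445, -0.0627, 0.17]]
bar z.19 [[0.5167, 0.0604, 0.19], [0.5096, -0.0186, 0.19], [0.5089, -0.0788, 0.19]]
```

send_rows(
  increments=[
    {"gripper":1,"linear":[0,0,0.005],"delta_rot":[0,0,0]},
    {"gripper":1,"linear":[0.013,-0.001,0.005],"delta_rot":[0,0,0]},
    {"gripper":1,"linear":[0.027,-0.002,0.005],"delta_rot":[0,0,0]},
    {"gripper":1,"linear":[0.041,-0.0025,0.005],"delta_rot":[0,0,0]},
    {"gripper":1,"linear":[0.055,-0.003,0.005],"delta_rot":[0,0,0]},
    {"gripper":1,"linear":[0.067,-0.004,0.005],"delta_rot":[0,0,0]},
    {"gripper":1,"linear":[0.074,-0.0045,0.005],"delta_rot":[0,0,0]},
    {"gripper":1,"linear":[0.074,-0.0045,0.005],"delta_rot":[0,0,0]},
  ],
)

```text
clock: 11.05
position: [0.4688, -0.011, 0.1356]
ee_rot: [0.2, 0.03, 0.979, -0.005]
contact_force: [0.7, 0.0, -1.0]
width: 0.0206
gripper_force: 70.8
```

send_rows(
  increments=[
    {"gripper":1,"linear":[0,0,0],"delta_rot":[0,0,0]},
    {"gripper":1,"linear":[0,0,0],"delta_rot":[0,0,0]},
  ],
)

```text
clock: 11.25
position: [0.4667, -0.0107, 0.1353]
ee_rot: [0.199, 0.03, 0.979, -0.005]
contact_force: [-0.1, -0.3, -2.4]
width: 0.0207
gripper_force: 70.8
```

```bash
python3 - <<'E'
from h import *
d=optics.get_image('side');w=optics.get_image('top')
s,z,rv=turnf(-3.5,23);print(s['clock'],s['position'],s['qpos'].round(2),rv.round(3),s['contact_force'],s['width'])
a=cv2.resize(d['pixels'][150:310,290:400],None,fx=3.6,fy=3.6,interpolation=cv2.INTER_CUBIC);b=cv2.resize(w['pixels'][210:310,300:400],None,fx=4,fy=4,interpolation=cv2.INTER_CUBIC)
c=np.zeros((576,800,3),np.uint8);c[:a.shape[0],:a.shape[1]]=a;c[:400,400:]=b
cv2.imwrite('pics/c6.png',c)
E
```

```text
11.35 [ 0.46689697 -0.01075876  0.13552014] [-0.22  0.02  2.18  0.13  0.55 -1.83] [-0.003  0.001  0.   ] [ 0.69268287 -0.69865152 -0.26552045] 0.02079405983781468
```

View pics/c6.png

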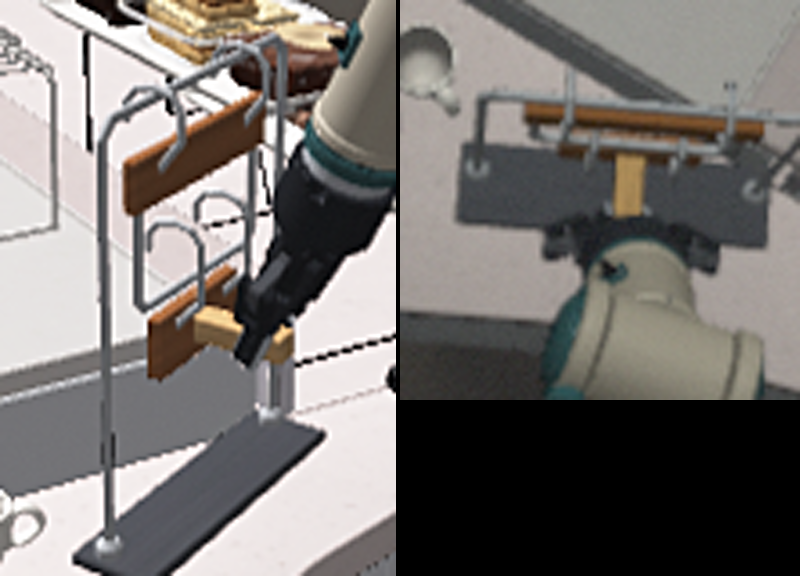

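The hooks are through the window with their tips behind the bar, and the wide board is undisturbed. I'll lower slowly.

send_rows(
  increments=[
    {"gripper":1,"linear":[0,0,-0.008],"delta_rot":[0,0,0]},
    {"gripper":1,"linear":[0,0,-0.017],"delta_rot":[0,0,0]},
    {"gripper":1,"linear":[0,0,-0.026],"delta_rot":[0,0,0]},
    {"gripper":1,"linear":[0,0,-0.034],"delta_rot":[0,0,0]},
    {"gripper":1,"linear":[0,0,-0.04],"delta_rot":[0,0,0]},
    {"gripper":1,"linear":[0,0,-0.042],"delta_rot":[0,0,0]},
    {"gripper":1,"linear":[0,0,-0.042],"delta_rot":[0,0,0]},
  ],
)

```text
clock: 12.05
position: [0.4674, -0.0108, 0.0931]
ee_rot: [0.199, 0.03, 0.979, -0.005]
contact_force: [-0.1, 0.9, -1.1]
width: 0.0208
gripper_force: 70.8
```

send_rows(
  increments=[
    {"gripper":1,"linear":[0,0,-0.002],"delta_rot":[0,0,0]},
    {"gripper":1,"linear":[0,0,-0.004],"delta_rot":[0,0,0]},
    {"gripper":1,"linear":[0,0,-0.004],"delta_rot":[0,0,0]},
    {"gripper":1,"linear":[0,0,-0.004],"delta_rot":[0,0,0]},
  ],
)

```text
clock: 12.45
position: [0.4679, -0.0109, 0.09]
ee_rot: [0.2, 0.03, 0.979, -0.005]
contact_force: [0.2, 0.1, -0.9]
width: 0.0212
gripper_force: 71.0
```

send_rows(
  increments=[
    {"gripper":1,"linear":[0,0,-0.002],"delta_rot":[0,0,0]},
    {"gripper":1,"linear":[0,0,-0.002],"delta_rot":[0,0,0]},
    {"gripper":1,"linear":[0,0,-0.002],"delta_rot":[0,0,0]},
  ],
)

```text
clock: 12.75
position: [0.4695, -0.0113, 0.089]
ee_rot: [0.202, 0.031, 0.979, -0.005]
contact_force: [-0.2, 0.6, 5.5]
width: 0.0209
gripper_force: 71.5
```

```bash
python3 - <<'E'
from h import *
d=optics.get_image('side')
F=[]
for i in range(6):
    optics.get_image('top');F.append(get_state()['contact_force'])
print(np.mean(F,0),get_state()['position'])
a=cv2.resize(d['pixels'][150:310,290:400],None,fx=3.6,fy=3.6,interpolation=cv2.INTER_CUBIC);cv2.imwrite('pics/c7.png',a)
E
```

```text
[0.23807657 0.30126336 5.12684754] [ 0.46944744 -0.01129782  0.08902931]
```

View pics/c7.png

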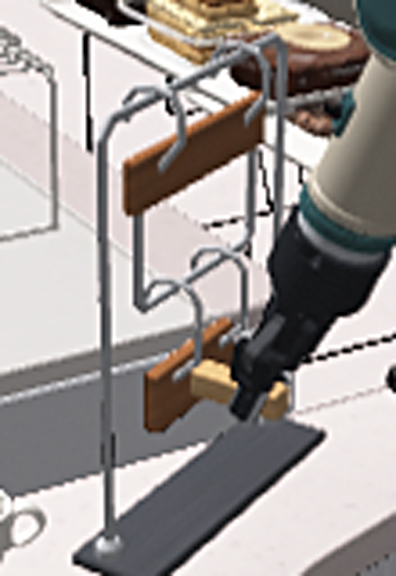

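The hooks are seated over the bar and the bar carries the load (+5 N up on the tool). I'll release gently and let it settle.

send_rows(
  increments=[
    {"gripper":1,"linear":[0,0,0.001],"delta_rot":[0,0,0]},
    {"gripper":0.6,"linear":[0,0,0.001],"delta_rot":[0,0,0]},
    {"gripper":0.5,"linear":[0,0,0.001],"delta_rot":[0,0,0]},
    {"gripper":0.2,"linear":[0,0,0.001],"delta_rot":[0,0,0]},
    {"gripper":-0.2,"linear":[0,0,0.001],"delta_rot":[0,0,0]},
    {"gripper":-0.6,"linear":[0,0,0.001],"delta_rot":[0,0,0]},
    {"gripper":-0.6,"linear":[0,0,0.001],"delta_rot":[0,0,0]},
    {"gripper":-0.6,"linear":[0,0,0.001],"delta_rot":[0,0,0]},
  ],
  newtons=20,
)

```text
clock: 13.9
position: [0.4673, -0.0108, 0.0883]
ee_rot: [0.2, 0.03, 0.979, -0.005]
contact_force: [0.6, 0.4, -0.1]
width: 0.0683
gripper_force: 0.0
```

send_rows(
  increments=[
    {"gripper":-0.6,"linear":[-0.004,0,0.01],"delta_rot":[0,0,0]},
    {"gripper":-0.6,"linear":[-0.012,0.001,0.028],"delta_rot":[0,0,0]},
    {"gripper":-0.6,"linear":[-0.022,0.0015,0.05],"delta_rot":[0,0,0]},
    {"gripper":-0.6,"linear":[-0.034,0.002,0.075],"delta_rot":[0,0,0]},
    {"gripper":-0.6,"linear":[-0.06,0.002,0.1],"delta_rot":[0,0,0]},
    {"gripper":-0.6,"linear":[-0.1,0.002,0.12],"delta_rot":[0,0,0]},
    {"gripper":-0.6,"linear":[-0.14,0.002,0.14],"delta_rot":[0,0,0]},
  ],
)

```text
clock: 14.6
position: [0.3263, -0.0084, 0.2293]
ee_rot: [0.2, 0.029, 0.979, -0.005]
contact_force: [-0.1, -0.8, 0.9]
width: 0.0681
gripper_force: 0.0
```

send_rows(
  increments=[
    {"gripper":-0.6,"linear":[0,0,0],"delta_rot":[0,0,0]},
    {"gripper":-0.6,"linear":[0,0,0],"delta_rot":[0,0,0]},
    {"gripper":-0.6,"linear":[0,0,0],"delta_rot":[0,0,0]},
    {"gripper":-0.6,"linear":[0,0,0],"delta_rot":[0,0,0]},
    {"gripper":-0.6,"linear":[0,0,0],"delta_rot":[0,0,0]},
    {"gripper":-0.6,"linear":[0,0,0],"delta_rot":[0,0,0]},
    {"gripper":-0.6,"linear":[0,0,0],"delta_rot":[0,0,0]},
    {"gripper":-0.6,"linear":[0,0,0],"delta_rot":[0,0,0]},
  ],
)

```text
clock: 15.4
position: [0.3277, -0.0088, 0.2284]
ee_rot: [0.2, 0.03, 0.979, -0.005]
contact_force: [-0.0, 0.3, -0.4]
width: 0.0685
gripper_force: 0.0
```

```bash
python3 - <<'E'
from h import *
def g():return optics.get_image('side')['pixels'][150:310,290:400].astype(int)
a=g();m=[]
for i in range(24):
    b=g();m.append(int((abs(b-a).max(2)>25).sum()));a=b
print(m,get_state()['clock'],get_state()['position'])
cv2.imwrite('pics/c8.png',cv2.resize(b.astype(np.uint8),None,fx=3.6,fy=3.6,interpolation=cv2.INTER_CUBIC))
E
```

```text
[0, 0, 0, 0, 0, 0, 0, 0, 0, 0, 0, 0, 0, 0, 0, 0, 0, 0, 0, 0, 0, 0, 0, 0] 16.65 [ 0.32756478 -0.00885943  0.22858954]
```

View pics/c8.png

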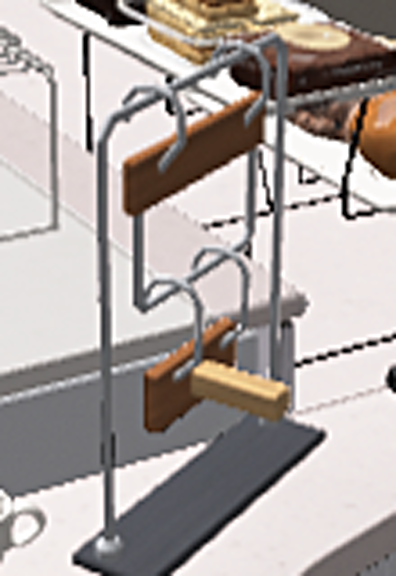

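Both boards hang still, one below the other, with the hooks over the bar and the peg facing front. I'll hand in the job.

```bash
python3 -c "
from rig import sign_off
print(sign_off())"
```

```text
the job is handed in; nothing more can be done
None
```

The peg board hangs by both hooks on the wire loop under the wide board, peg facing front and both boards still; I handed the job in at about 17 s of the 58 s limit, and no verdict came back.

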